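File the measured colour sample in the sample drawer

TASK

The thickness check of the teal sample plaque is finished. Raise the gauge's foot all the way with its lift lever and leave it up, then draw the plaque out from under the head without scraping its paint, lay it flat and gently, paint side up, on the bare interleaf sheet in the free bay of the open sample drawer, and push the drawer gently but fully home, past its roller catch. Leave the filed navy plaque in its bay and everything else on the bench where it stands.

Things in the scene. Friction and masses are not known exactly. Their poses are not given: they have to be found in the camera images.
- plaque: The sample to file: stiff board 100 (x) x 60 (y) x 8 mm, about 50 g, teal lacquer on its upper face (+z). Origin: centre of its underside. It starts on the gauge's anvil (60 mm above the bench), long axis roughly along gauge x, 40 to 48 mm of it lying ahead (gauge -x) of the anvil axis, the gauge's foot near its middle. To be gripped across its 60 mm width, by the edges.
- gauge: Bench thickness gauge, dark grey casting, fixed. Origin: on the bench under the anvil axis; x points from its front to its column, y to its left, z up. Base 110 mm wide, x = -50 to 115 mm, 28 mm high; round anvil 48 mm across, top at z = 60 mm; column 28 mm thick at x = 90 mm, z to 218 mm.
- dial (a point): Middle of the gauge's dial glass (faces gauge -x, dial 75 mm across, lower edge 97 mm above the bench; gauge (-30, 0, 135) mm). The dial overhangs the plaque: a gripper pointing straight down has no room over the plaque's front end; one leaning back to the front (tool axis down and towards gauge +x, 25 to 40 degrees from vertical) has.
- gauge_foot: Steel foot of the gauge, 18 mm across, on the anvil axis; origin: centre of its underside. It rests on the plaque and rises 14.3 mm per rad of the lift lever.
- lift_lever (a joint): Lift lever on the left (gauge +y) side of the head, rad. 0: down, foot on the plaque; 1.05: fully up (stop). It turns about an axis along gauge x, the knob going up. Stiff by friction: about 2 N at the knob; it stays where it is left.
- lever_hinge (a point): Point on the lever's turning axis, in the gauge frame at (14, 31, 127) mm.
- lever_knob (a point): Centre of the red ball knob, 18 mm across, at the lever's end, 72 mm from the hinge axis on a rod 7 mm thick. At joint value q it stands at gauge x = 14, y = 31 + 72 cos(q - 0.35), z = 127 + 72 sin(q - 0.35) mm. Free space before, behind, above and below it.
- cabinet: Flat light-grey sample cabinet, fixed, 240 (x) x 310 (y) x 155 (z) mm, three white drawer fronts of which only the top one moves. Origin: centre of its underside; x points from its front to its back, drawers open to -x. A small bottle, 34 mm across, 65 mm high, is fixed on the back of its top.
- sample_drawer (a joint): Opening of the top drawer, m: 0 shut (hard stop); starts 0.16 to 0.182 open. Runs with 1 to 2 N of friction. A sprung roller catch resists from about 15 to 7 mm, with up to about 7 N near 12 mm; past 7 mm it pulls the drawer home by itself. Pushed less than that the drawer stays, or creeps back, some 15 to 25 mm open.
- drawer_front (a point): Middle of the outer face of the top drawer's front plate (304 wide, 43 high, 12 mm thick, from 26.5 mm below to 16.5 mm above this point): the place to push, along cabinet +x. Below it a lip 110 mm wide stands 14 mm out of the face, 20 mm lower. Moves with the drawer.
- drawer_floor (a point): Middle of the front edge of the top drawer's inside, on its floor. Inside 202 mm long (to cabinet +x), walls 32 mm high (front plate 36), split through this point by a lengthwise divider, 4 mm thick, 28 mm high, into a left (cabinet +y) and a right bay, each 137 mm wide. Moves with the drawer.
- interleaf: Loose cream interleaf sheet, 124 (x) x 110 (y) x 3 mm, about 40 g, lying bare on the floor of the free bay, wherever that is: the plaque goes on it. Origin: centre of its underside.
- filed_plaque: A navy plaque of the same size already filed in the other bay; leave it there. Origin: centre of its underside.
- paint_jar: Loose jar of teal paint, 76 mm across, 130 mm high. Origin: centre of its underside, as for all that follow. Leave it.
- bowl: Loose steel bowl, 124 mm across, 45 mm high. Leave it.
- tape_roll: Loose roll of masking tape lying flat, 86 mm across, 24 mm high. Leave it.
- palette_knife: Loose palette knife lying flat, 200 mm long, some 25 mm high. Leave it.
- cartridge: Loose respirator cartridge, 80 mm across, 36 mm high. Leave it.
- shim_case: Loose black shim case, 90 x 60 x 18 mm. Leave it.
There are look-alikes about, which are no part of the job. Of the things like the plaque, leave any that is orange or yellow; of the rest the smaller one is meant.

How it is judged:
By the outcome, as a careful person would: the job done as asked, in the order asked, and still so for the second after the job is handed in, with the robot touching nothing.
It also fails if it takes over 72 s, if anything falls off the work surface, if the arm or the gripper's body presses on something with over 40 N, if the wrist force passes 120 N, or if a joint passes its speed limit or range.

ROBOT

A 6-joint arm with a two-finger parallel gripper is mounted at the origin on the work surface. World frame = base frame: x ahead of the robot, y to its left, z up, the work surface at z = 0. Lengths are in mm, angles in rad, forces in N, time in s.
With the tool pointing down it reaches from about 300 to 875 mm from the base axis. Payload 6.4 kg.
Tool frame: the origin (TCP) lies midway between the tips of the shut fingers; the grasp point (between the pads) lies 19 mm behind it (grip_point_offset is the distance from the TCP to the grasp point, in mm); z points along the fingers, y is the line along which they close (so a half turn about z gives the same grasp; the last joint's range is limited). The gripper opens to 85 mm and grips with 20 to 120 N. Pads are 22 mm wide; open, the fingers measure 114 mm over their backs; the gripper's body (76 mm by 85 mm) begins 54 mm behind the grasp point. The pads swing forward as they close: fully open they stand 13 mm farther back than shut.
Start: joints at [-1.411, 0.181, 1.607, -0, 1.354, -0.206], TCP at [205.692, -536.965, 231.288] pointing down, gripper open.
Joint ranges: [-2.99, 2.99], [-0.89, 2.07], [0.3, 2.58], [-1.14, 4.28], [0, 2.63], [-3.12, 3.12]. Speed limits (rad/s): [2.57, 2.57, 3.01, 3.14, 3.14, 3.14].

INTERFACE

Orientations are given as a 3x3 rotation matrix whose columns are the frame's x, y, z axes.
In Python, from plant import * gives the robot as it stands.
- The arm moves only by the tool arm_command, never from a script. Its argument "commands" is a list of rows, each a list of 6 numbers: the shift along the tool's x, y, z scaled (see below), then the turn, a rotation vector about the tool's x, y, z scaled (see below). A call has 1 to 5 rows; each row is the pose to reach, as a shift and turn from the pose commanded when the call began, along the tool's axes at that moment; what a row does not reach only later rows make up. The controller multiplies each number of a shift by 0.2 m and each number of a turn by pi/2 rad. A row lasts 1/8 s, in which the tool goes at most 62.5 mm and 10.7 degrees, less where a joint would pass 70% of its speed; a pose out of reach is approached as far as the arm can. A call with a number of a shift or a turn outside -1 to 1 is refused whole. A call with a gripper value outside its range is refused whole. "hand" is the closure, from 0 (fully open) to 1 (shut), set as the call begins (left out, the last holds). The fingers move at their own pace and stop on an object; "squeeze" is the grip in N (left out, the last holds). Time passes only in rows, so rows that repeat a pose let the fingers close. It gives the time, the measured TCP pose, the force, the opening and the grip force at its end, in the units of the state.
- observe(): the state, without advancing time (a new reading comes with each control period).
- get_image(name): name is "scene" or "top" or "wrist"; returns a dict with "color" (420x560x3 uint8, red, green, blue), "range_z" (420x560 float32, mm along the optical axis (not along the pixel's ray), 0 where there is no reading), "camera_matrix" (3x3 intrinsics, pixels), "origin" and "orientation" of the camera in the world; the wrist camera has in their place "hand_eye" (4x4, takes a point from camera to tool coordinates, whose origin is the TCP and whose axes are the flange's). Camera axes: x right, y up, looking along -z (the intrinsics and any distortion apply to the point x, -y, -z); pixel columns grow to the right and rows downward; lengths in mm; the calibration is good to about 2 mm. A picture is of the moment at which its call begins: read the wrist's pose just before it.
- job_done(): hands the job in; it is judged then, once.
The state is a dict: "time": time; "joints": joint angles; "joint_vel": joint speeds; "joint_torque": joint torques, N m; "position": TCP position; "tool_rot": TCP orientation; "ft_force": force on the tool from outside, world axes, zero at the start; "wrist_torque": the same for the moment, N m; "gripper_width": finger opening in mm; "gripper_force": force on a finger pad.
Only numpy, scipy, OpenCV 4.12 (cv2) and the standard library are available. Lean on these libraries where they do the work, as an engineer would, in place of code of your own. Each camera call takes 0.05 s, during which the arm holds its last target. There are 200 camera calls.

## Working session

There is one attempt and no reset: what is moved stays moved. The work goes in short steps, Python scripts to look and compute and a tool call to move; the robot and the scene stay as the last step left them, time stands still between calls to the robot, and variables do not carry over. Pictures are saved under pics/ and viewed, at most 10 in all, crops included, and the job is handed in when it is done.

Besides the shell and the picture viewer there is one more tool, called as name(argument=value, ...) on one line, values as JSON. arm_command: Moves the arm, as the interface text tells. Its arguments: {"type":"object","properties":{"commands":{"type":"array","items":{"type":"array","items":{"type":"number"}}},"hand":{"type":"number"},"squeeze":{"type":"number"}},"required":["commands"]}

```bash
ls; mkdir -p pics; cat > h.py <<'E'
from plant import *
import numpy as np, cv2, pickle
def snap(n,f):
    s=observe(); d=get_image(n); d['state']=s
    pickle.dump(d,open(f'{f}.pkl','wb')); cv2.imwrite(f'pics/{f}.png',d['color'][...,::-1]); return d
def cloud(d):
    K=np.array(d['camera_matrix']); z=d['range_z']; h,w=z.shape
    u,v=np.meshgrid(np.arange(w),np.arange(h))
    c=np.stack([(u-K[0,2])/K[0,0]*z,-(v-K[1,2])/K[1,1]*z,-z],-1)
    if 'hand_eye' in d:
        H=np.array(d['hand_eye']); c=c@H[:3,:3].T+H[:3,3]
        return c@np.array(d['state']['tool_rot']).T+np.array(d['state']['position'])
    return c@np.array(d['orientation']).T+np.array(d['origin'])
E
python3 - <<'E'
from h import *
a=snap('scene','s1');b=snap('top','t1')
for d in(a,b): print({k:v for k,v in d.items() if k not in('color','range_z','state')})
print(observe())
E
```

```text
pics
{'camera_matrix': array([[396.1961765 ,   0.        , 275.10449215],
       [  0.        , 396.1961765 , 211.85471327],
       [  0.        ,   0.        ,   1.        ]]), 'origin': array([ 968.64941526, -313.79461878, 1010.54925686]), 'orientation': array([[ 0.5640972 , -0.70794146,  0.42498616],
       [ 0.8257059 ,  0.48237711, -0.2924416 ],
       [ 0.00202794,  0.51587907,  0.85665902]])}
{'camera_matrix': array([[497.43099912,   0.        , 279.3365565 ],
       [  0.        , 497.43099912, 211.06032718],
       [  0.        ,   0.        ,   1.        ]]), 'origin': array([ 3.32425483e+02, -1.05354435e+00,  1.75441036e+03]), 'orientation': array([[-2.37283513e-02,  9.92815688e-01, -1.17277341e-01],
       [-9.99716100e-01, -2.38184412e-02,  6.33478421e-04],
       [-2.16443614e-03,  1.17259077e-01,  9.93099000e-01]])}
{'time': 0.1, 'joints': array([-1.41126443e+00,  1.81450713e-01,  1.60787678e+00,  7.40642304e-06,
        1.35377719e+00, -2.06284755e-01]), 'joint_vel': array([-4.33931248e-04, -1.76088295e-03, -2.26785648e-03,  7.45716532e-05,
       -1.86444491e-03,  4.88014097e-04]), 'joint_torque': array([ 1.80986149e-06, -4.45875227e+01, -3.52239239e+01, -1.47700225e-04,
        4.13517613e-03,  3.63298614e-05]), 'position': array([ 205.63459947, -536.46737608,  230.49833809]), 'tool_rot': array([[ 9.33832557e-01,  3.57710359e-01, -2.33053744e-04],
       [ 3.57710295e-01, -9.33831416e-01,  1.49397551e-03],
       [ 3.16777610e-04, -1.47848870e-03, -9.99998857e-01]]), 'ft_force': array([ 0.22521595, -0.07299927,  0.7669798 ]), 'wrist_torque': array([-0.0374073 , -0.04215775,  0.03468353]), 'gripper_force': 0.0, 'gripper_width': 85.01487783068505}
```

View pics/s1.png

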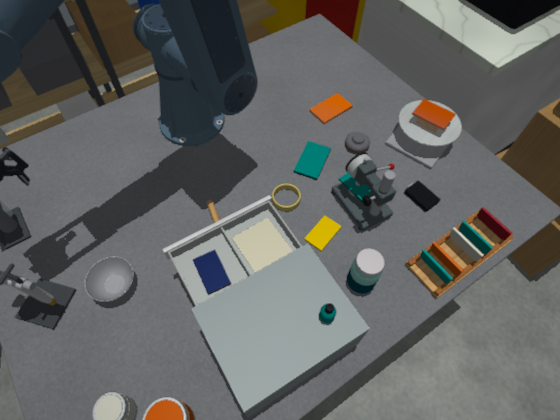

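View pics/t1.png

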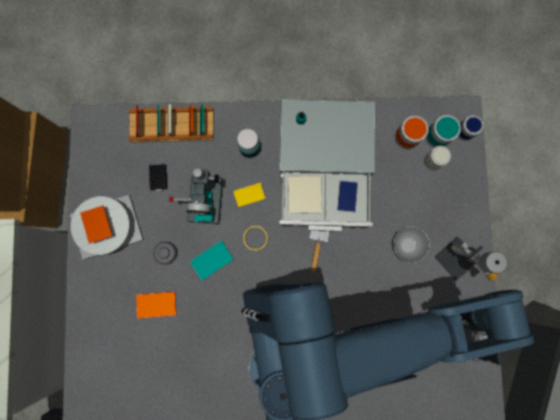

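```bash
python3 - <<'E'
from h import *
ims=[]
for f,(x0,y0,w,h) in (('s1',(320,130,110,100)),('t1',(150,150,100,91))):
    d=pickle.load(open(f+'.pkl','rb')); ims.append(cv2.resize(d['color'][y0:y0+h,x0:x0+w,::-1],(400,364),interpolation=cv2.INTER_CUBIC))
cv2.imwrite('pics/c1.png',np.hstack(ims))
def rect(m,P,lab):
    n,L,st,c=cv2.connectedComponentsWithStats(m.astype(np.uint8))
    for i in range(1,n):
        if st[i,4]>15:
            q=P[L==i]; q=q[np.isfinite(q).all(1)]; z=np.median(q[:,2]); q2=q[abs(q[:,2]-z)<8]
            r=cv2.minAreaRect(q2[:,:2].astype(np.float32))
            print(lab,'px',c[i].round(),'n',st[i,4],'mean',q2.mean(0).round(1),'rect',np.round(r[0],1),np.round(r[1],1),round(r[2],1),'zmax',q[:,2].max().round())
for f in('s1','t1'):
    d=pickle.load(open(f+'.pkl','rb')); P=cloud(d); hsv=cv2.cvtColor(d['color'],cv2.COLOR_RGB2HSV); H,S,V=[hsv[...,i].astype(int) for i in range(3)]
    print(f)
    rect((H>80)&(H<97)&(S>130)&(V>50),P,'teal'); rect((H>110)&(H<130)&(S>120)&(V>40),P,'navy')
    rect(((H<5)|(H>174))&(S>150)&(V>90),P,'red'); rect((H>20)&(H<35)&(S>20)&(S<90)&(V>180),P,'cream')
    # cabinet top & drawer rims
    x,y,z=P[...,0],P[...,1],P[...,2]
    g=(x>200)&(x<900)&(y<150)&(y>-350)
    rect(g&(abs(z-155)<4)&(S<40),P,'cabtop')
    q=(x>420)&(x<760)&(y>120)&(y<400)
    rect(q&(z>190)&(z<235),P,'gaugetop'); rect(q&(abs(z-28)<4),P,'base')
E
```

```text
s1
teal px [312. 160.] n 821 mean [376.8 236.6   9.5] rect [375.1 238.8] [ 79.4 134.4] 32.8 zmax 1011.0
teal px [355. 186.] n 336 mean [557.6 248.5  67. ] rect [555.3 252.9] [92.9 45.5] 3.9 zmax 130.0
teal px [475. 238.] n 387 mean [867.4 413.4  56.9] rect [866.3 413.5] [94.8  6.5] 1.1 zmax 1011.0
teal px [435. 266.] n 345 mean [866.7 260.2  60.9] rect [865. 260.] [ 6.1 95.9] 89.4 zmax 1011.0
teal px [326. 315.] n 175 mean [828.8 -85.1 195.6] rect [826.6 -82.7] [29.9 23.7] 33.4 zmax 221.0
navy px [211. 272.] n 887 mean [ 575.9 -230.7  114.4] rect [ 574.1 -230.5] [57.4 99. ] 82.7 zmax 1011.0
red px [496. 221.] n 71 mean [867.2 483.9  80.2] rect [866.  484.5] [ 7.1 94.6] 88.6 zmax 85.0
cream px [262. 244.] n 1739 mean [581.2 -88.2 109.6] rect [580.4 -86.9] [110.3 117. ] 88.9 zmax 1011.0
cabtop px [277. 324.] n 15220 mean [ 777.  -175.5  154.3] rect [ 770.4 -165.2] [310.6 240.4] 87.1 zmax 159.0
gaugetop px [389. 177.] n 150 mean [646.4 251.9 215.8] rect [645.2 253.9] [26.2 25.2] 70.6 zmax 222.0
base px [360. 146.] n 26 mean [427.9 389.7  25.9] rect [429.6 386.7] [16.2 26.7] 1.8 zmax 32.
[... 1285 characters left out ...]
3.0
cream px [304. 194.] n 1153 mean [581.6 -87.  109.4] rect [582.3 -87.9] [124.5 108.5] 0.5 zmax 1754.0
cabtop px [328. 137.] n 4542 mean [ 764.3 -167.   154.6] rect [ 767.5 -166.2] [309.5 241.6] 87.1 zmax 159.0
gaugetop px [198. 173.] n 75 mean [640.7 252.9 217.3] rect [641.2 253.6] [26.  25.4] 0.2 zmax 226.0
base px [192. 186.] n 39 mean [634.  301.5  27.3] rect [637.7 299.5] [17.9 59.8] 83.1 zmax 32.0
base px [215. 200.] n 239 mean [580.6 221.3  27.6] rect [576.1 230.1] [ 52.2 152.9] 85.5 zmax 32.0
base px [191. 218.] n 35 mean [519.3 305.9  27.7] rect [521.1 306.6] [21.9 31. ] 87.7 zmax 32.0
base px [168. 245.] n 21 mean [426.3 386.4  27.1] rect [425.  386.5] [31.2 14.3] 66.1 zmax 30.0
```

View pics/c1.png

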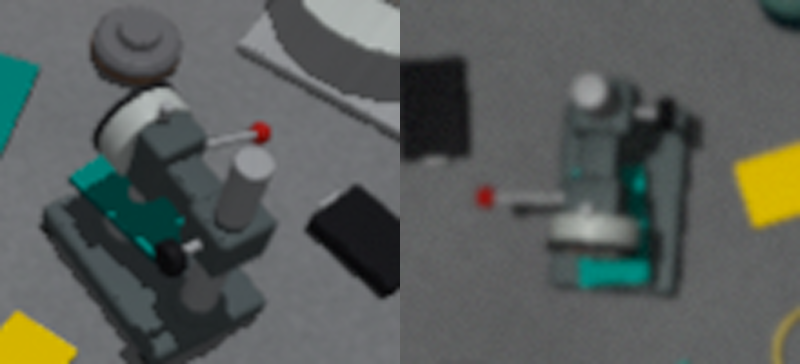

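Scene: the teal plaque on the anvil is at scene px (355,186) and top px (203,217). The look-alikes are the bigger loose teal board at scene (312,160), the orange one at (330,108), the yellow one at (323,232), the rack cards at (435,266) and (475,238), and the orange one on the bowl at (433,115). I choose the one on the anvil: it measures 60 mm wide and the crop confirms it. The knob is at crop px (260,132), and the free bay (cream sheet) is at scene (262,244).

```bash
python3 - <<'E'
from h import *
def line(p,ax):
    # robust fit of extreme edge: bins along the other axis given list
    p=np.array(p,np.float32); v=cv2.fitLine(p,cv2.DIST_HUBER,0,.01,.01).ravel(); return np.degrees(np.arctan2(v[1],v[0])).round(2),v[2:].round(1)
A=[]
for f in('s1','t1'):
    d=pickle.load(open(f+'.pkl','rb')); P=cloud(d); hsv=cv2.cvtColor(d['color'],cv2.COLOR_RGB2HSV); H,S,V=[hsv[...,i].astype(int) for i in range(3)]
    x,y,z=P[...,0],P[...,1],P[...,2]
    def edge(m,along,lo,hi,side,step=5):
        q=P[m]; o=1-along; r=[]
        for b in np.arange(lo,hi,step):
            k=q[(q[:,along]>=b)&(q[:,along]<b+step)]
            if len(k)>0: e=k[:,o].max() if side>0 else k[:,o].min(); r.append((b+step/2,e) if along==0 else (e,b+step/2))
        return line(r,along) if len(r)>2 else None
    g=(x>440)&(x<700)&(y>150)&(y<340)
    b=g&(abs(z-28)<4)
    print(f,'base right',edge(b,0,515,650,-1),'base left',edge(b,0,515,650,1),'base front',edge(b,1,205,320,-1))
    t=g&(H>80)&(H<97)&(S>130)&(V>40)&(abs(z-68)<5)
    print('plaque right',edge(t,0,515,605,-1),'left',edge(t,0,510,530,1),'front',edge(t,1,232,288,-1),'back',edge(t,1,225,290,1))
    dial=g&(z>100)&(z<170)&(V>120)&(S<40)
    print('dial',P[dial].mean(0).round(1),P[dial].min(0).round(),P[dial].max(0).round())
    k=((H<8)|(H>172))&(S>110)&(x<650)&(x>500)&(y>280)&(y<400)&(z>60)
    print('knob',k.sum(),P[k].mean(0).round(1) if k.any() else 0, P[k].max(0).round() if k.any() else 0)
    c=(x>600)&(y<50)&(y>-360)&(abs(z-155)<4)
    print('cab front',edge(c,1,-310,-20,-1),'cab left',edge(c,0,670,870,1),'right',edge(c,0,670,870,-1))
    fr=(x>420)&(x<530)&(y<20)&(y>-350)&(z>125)&(z<160)
    print('drfront z',np.percentile(z[fr],[5,50,95]).round(1),'outer',edge(fr,1,-310,-20,-1,10),'inner',edge(fr,1,-300,-30,1,10), y[fr].min(),y[fr].max())
E
```

```text
s1 base right (np.float32(-5.69), array([582.5, 206.4], dtype=float32)) base left (np.float32(23.57), array([573.5, 248.1], dtype=float32)) base front (np.float32(26.64), array([576.6, 259.7], dtype=float32))
plaque right (np.float32(4.42), array([558.5, 231.4], dtype=float32)) left (np.float32(-6.92), array([520.3, 261.6], dtype=float32)) front (np.float32(24.22), array([542.1, 263.6], dtype=float32)) back (np.float32(-81.38), array([598. , 255.3], dtype=float32))
dial [551.1 259.1 157.4] [529. 216. 113.] [644. 338. 170.]
knob 19 [581.4 356.7 107.3] [587. 362. 113.]
cab front (np.float32(87.15), array([ 651.1, -162.5], dtype=float32)) cab left (np.float32(-2.66), array([785., -12.], dtype=float32)) right (np.float32(-2.84), array([ 767. , -320.1], dtype=float32))
drfront z [127.3 139.8 144.6] outer (np.float32(87.02), array([ 477.2, -159. ], dtype=float32)) inner (np.float32(87.15), array([ 493.6, -159.5], dtype=float32)) -302.4756571260737 1.6945236386939655
t1 base right (np.float32(-5.71), array([582.8, 206.4], dtype=float32)) base left (np.float32(46.01), array([584.1, 270.4], d
[... 151 characters left out ...]
) left (np.float32(0.29), array([520. , 286.3], dtype=float32)) front (np.float32(-84.98), array([505.6, 262. ], dtype=float32)) back (np.float32(-21.51), array([561.5, 257.8], dtype=float32))
dial [542.5 263.6 164.1] [532. 238. 152.] [560. 291. 170.]
knob 17 [575.8 360.1 107.9] [585. 368. 113.]
cab front (np.float32(87.3), array([ 648.8, -162.3], dtype=float32)) cab left (np.float32(-3.45), array([768.4, -13.3], dtype=float32)) right (np.float32(-2.61), array([ 763. , -319.8], dtype=float32))
drfront z [130.8 140.6 148.4] outer (np.float32(87.24), array([ 471.3, -197. ], dtype=float32)) inner (np.float32(87.46), array([ 489.3, -143.8], dtype=float32)) -302.5056246015987 -0.06184297356268753
```

```bash
cat >> h.py <<'E'
from scipy.spatial.transform import Rotation as Ro
def lean(yaw,th):
    a,t=np.radians([yaw,th]); z=np.array([np.sin(t)*np.cos(a),np.sin(t)*np.sin(a),-np.cos(t)]); y=np.array([np.sin(a),-np.cos(a),0])
    return np.c_[np.cross(y,z),y,z]
def plan(wps,p=None,R=None):
    s=observe(); p=np.array(s['position']) if p is None else np.array(p,float); R=np.array(s['tool_rot']) if R is None else R
    for q,Q in wps:
        q=np.array(q,float); d=R.T@(q-p)/200; w=Ro.from_matrix(R.T@Q).as_rotvec()/(np.pi/2)
        n=max(np.linalg.norm(q-p)/62.5,np.degrees(np.linalg.norm(w))*np.pi/2/10.7)
        r=np.round(np.r_[d,w],3); print(r.tolist(),'rows>=%.1f'%n,'' if abs(r).max()<=1 else 'TOO BIG'); p=p+R@(r[:3]*200); R=R@Ro.from_rotvec(r[3:]*np.pi/2).as_matrix()
E
python3 - <<'E'
from h import *
L=lean(0,33)
plan([((300,-400,290),lean(14,8)),((390,-240,310),lean(7,16)),((430,-70,310),lean(3,24)),((430,100,300),L),((415,262,260),L)])
E
```

```text
[0.685, -0.469, -0.297, -0.006, 0.089, 0.077] rows>=2.8 
[0.638, -0.667, -0.01, -0.017, 0.088, 0.076] rows>=3.0 
[0.291, -0.819, 0.082, -0.015, 0.089, 0.042] rows>=2.8 
[0.02, -0.849, 0.064, -0.016, 0.1, 0.029] rows>=2.7 
[-0.171, -0.81, 0.126, 0.0, 0.0, 0.0] rows>=2.7
```

arm_command(commands=[[0.685,-0.469,-0.297,-0.006,0.089,0.077],[0.685,-0.469,-0.297,-0.006,0.089,0.077],[0.685,-0.469,-0.297,-0.006,0.089,0.077]])

```text
time: 0.48
position: [300.5, -398.8, 290.9]
tool_rot: [[0.961, 0.241, 0.136], [0.239, -0.971, 0.033], [0.14, 0.0, -0.99]]
ft_force: [0.6, -0.6, 0.3]
gripper_width: 85.1
gripper_force: 0.0
```

arm_command(commands=[[0.638,-0.667,-0.01,-0.017,0.088,0.076],[0.638,-0.667,-0.01,-0.017,0.088,0.076],[0.638,-0.667,-0.01,-0.017,0.088,0.076]])

```text
time: 0.85
position: [390.2, -238.8, 310.3]
tool_rot: [[0.954, 0.12, 0.274], [0.116, -0.993, 0.031], [0.275, 0.002, -0.961]]
ft_force: [1.0, -1.3, -0.6]
gripper_width: 85.3
gripper_force: 0.0
```

arm_command(commands=[[0.291,-0.819,0.082,-0.015,0.089,0.042],[0.291,-0.819,0.082,-0.015,0.089,0.042],[0.291,-0.819,0.082,-0.015,0.089,0.042]])

```text
time: 1.23
position: [429.7, -68.5, 310.0]
tool_rot: [[0.912, 0.051, 0.407], [0.048, -0.999, 0.019], [0.407, 0.002, -0.913]]
ft_force: [0.8, -0.4, -0.2]
gripper_width: 85.1
gripper_force: 0.0
```

arm_command(commands=[[0.02,-0.849,0.064,-0.016,0.1,0.029],[0.02,-0.849,0.064,-0.016,0.1,0.029],[0.02,-0.849,0.064,-0.016,0.1,0.029]])

```text
time: 1.6
position: [429.2, 101.2, 300.3]
tool_rot: [[0.837, 0.0, 0.548], [0.001, -1.0, -0.002], [0.548, 0.002, -0.837]]
ft_force: [0.5, -1.2, -0.3]
gripper_width: 85.1
gripper_force: 0.0
```

arm_command(commands=[[-0.171,-0.81,0.126,0,0,0],[-0.171,-0.81,0.126,0,0,0],[-0.171,-0.81,0.126,0,0,0],[-0.171,-0.81,0.126,0,0,0],[-0.171,-0.81,0.126,0,0,0]])

```text
time: 2.22
position: [414.7, 261.4, 259.3]
tool_rot: [[0.839, 0.001, 0.544], [0.003, -1.0, -0.002], [0.544, 0.003, -0.839]]
ft_force: [-0.4, 0.1, -0.3]
gripper_width: 85.4
gripper_force: 0.0
```

Excellent tracking. Wrist look.

```bash
python3 - <<'E'
from h import *
d=snap('wrist','w1'); P=cloud(d); hsv=cv2.cvtColor(d['color'],cv2.COLOR_RGB2HSV); H,S,V=[hsv[...,i].astype(int) for i in range(3)]
x,y,z=P[...,0],P[...,1],P[...,2]
t=(H>80)&(H<97)&(S>110)&(V>30)&(abs(z-66)<8)&(x>450)&(d['range_z']>0)
print('teal',t.sum(),P[t].min(0).round(1),P[t].max(0).round(1),np.median(z[t]))
r=((H<8)|(H>172))&(S>120)&(d['range_z']>0)
n,Lb,st,c=cv2.connectedComponentsWithStats(r.astype(np.uint8))
for i in range(1,n):
    if st[i,4]>20: q=P[Lb==i]; print('red',c[i],st[i],np.median(q,0).round(1),q.min(0).round(1),q.max(0).round(1))
print(d['hand_eye'])
E
```

```text
teal 1857 [505.8  72.5  58.1] [774.3 288.1  69.5] 67.03151042168304
red [181.63436123 118.81938326] [173 111  18  17 227] [575.8 357.8 107.9] [569.7 351.    4.3] [645.2 400.  111.5]
[[-5.24041732e-04  9.57653645e-01  2.87922249e-01  7.33504292e+01]
 [ 9.99999795e-01  3.96298395e-04  5.01958508e-04  3.21017427e-01]
 [ 3.66599269e-04  2.87922454e-01 -9.57653657e-01 -1.41576913e+02]
 [ 0.00000000e+00  0.00000000e+00  0.00000000e+00  1.00000000e+00]]
```

View pics/w1.png

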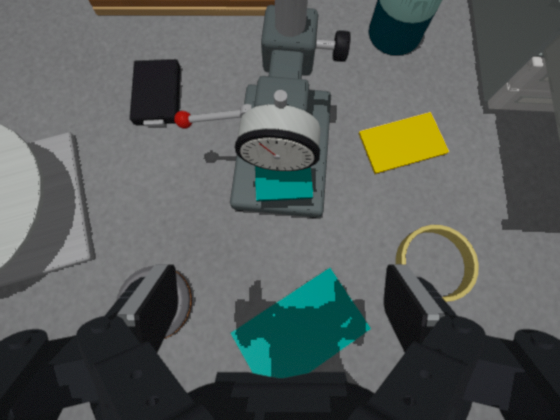

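The wrist view shows the plaque's front end under the dial at px (257–313, 172–200) and the knob at (182,119). The large teal board below, at (300,325), is the look-alike. Next I fit the plaque's front and side edges by casting rays onto z=68.

```bash
python3 - <<'E'
from h import *
d=pickle.load(open('w1.pkl','rb')); hsv=cv2.cvtColor(d['color'],cv2.COLOR_RGB2HSV); H,S,V=[hsv[...,i].astype(int) for i in range(3)]
m=((H>80)&(H<97)&(S>110)&(V>30)).astype(np.uint8); m[:160]=0;m[210:]=0;m[:,:245]=0;m[:,320:]=0
K=d['camera_matrix'];He=d['hand_eye'];Rw=d['state']['tool_rot'];pw=d['state']['position']
o=Rw@He[:3,3]+pw
def ray(u,v,h):
    r=Rw@He[:3,:3]@np.array([(u-K[0,2])/K[0,0],-(v-K[1,2])/K[1,1],-1]); return o+r*(h-o[2])/r[2]
ys,xs=np.nonzero(m); print(xs.min(),xs.max(),ys.min(),ys.max())
# top face z=68 vs front face: brightness
print(d['color'][185:206,285].tolist())
Lf=[ray(xs[ys==v].min()-.5,v,68)[:2] for v in range(180,196)]; Rt=[ray(xs[ys==v].max()+.5,v,68)[:2] for v in range(176,196)]
Fb=[ray(u,ys[xs==u].max()+.5,60)[:2] for u in range(262,310)]
for n,e in(('L',Lf),('R',Rt),('Fbottom',Fb)):
    v=cv2.fitLine(np.array(e,np.float32),cv2.DIST_HUBER,0,.01,.01).ravel(); print(n,np.degrees(np.arctan2(v[1],v[0])).round(1),v[2:].round(1))
G=lean(-5.7,0)
k=np.array([578,360,102]); K2=lean(84.3,0)
# knob pre-positions: TCP = knob -19 in z
plan([((450,330,300),lean(42,16)),((578,362,200),K2),((578,360,90),K2)])
E
```

```text
254 313 166 201
[[0, 141, 133], [0, 141, 132], [0, 141, 133], [0, 140, 132], [0, 141, 133], [0, 140, 132], [0, 140, 132], [0, 141, 134], [0, 141, 133], [0, 141, 133], [0, 142, 133], [0, 142, 134], [0, 134, 127], [0, 94, 89], [9, 56, 54], [28, 48, 47], [40, 47, 49], [43, 48, 48], [44, 48, 49], [44, 50, 50], [41, 46, 48]]
L 6.4 [519.5 287.8]
R 3.5 [520.8 227.4]
Fbottom -86.4 [507.2 258. ]
[0.256, -0.346, -0.075, 0.196, -0.18, -0.426] rows>=4.2 
[0.422, 0.31, 0.641, 0.065, -0.169, -0.467] rows>=4.2 
[-0.01, 0.001, 0.55, 0.0, -0.0, 0.0] rows>=1.8
```

arm_command(commands=[[0.256,-0.346,-0.075,0.196,-0.18,-0.426],[0.256,-0.346,-0.075,0.196,-0.18,-0.426],[0.256,-0.346,-0.075,0.196,-0.18,-0.426],[0.256,-0.346,-0.075,0.196,-0.18,-0.426],[0.256,-0.346,-0.075,0.196,-0.18,-0.426]])

```text
time: 2.9
position: [452.2, 328.3, 301.4]
tool_rot: [[0.715, 0.668, 0.206], [0.642, -0.744, 0.185], [0.277, -0.0, -0.961]]
ft_force: [0.1, 0.2, 0.3]
gripper_width: 85.4
gripper_force: 0.0
```

arm_command(commands=[[0.422,0.31,0.641,0.065,-0.169,-0.467],[0.422,0.31,0.641,0.065,-0.169,-0.467],[0.422,0.31,0.641,0.065,-0.169,-0.467],[0.422,0.31,0.641,0.065,-0.169,-0.467],[0.422,0.31,0.641,0.065,-0.169,-0.467]])

```text
time: 3.52
position: [579.4, 361.1, 199.9]
tool_rot: [[0.1, 0.995, 0.001], [0.995, -0.1, 0.001], [0.001, 0.001, -1.0]]
ft_force: [0.0, -0.0, -0.1]
gripper_width: 85.2
gripper_force: 0.0
```

```bash
python3 - <<'E'
from h import *
d=snap('wrist','w2'); P=cloud(d); hsv=cv2.cvtColor(d['color'],cv2.COLOR_RGB2HSV); H,S,V=[hsv[...,i].astype(int) for i in range(3)]
r=((H<8)|(H>172))&(S>120)&(d['range_z']>0)&(abs(P[...,2]-105)<14); q=P[r]; print(r.sum(),np.median(q,0),q.min(0),q.max(0),d['state']['position'])
K2=lean(84.3,0)
plan([((578,360,84),K2)])
E
```

```text
461 [579.10317199 360.51656422 107.73596177] [570.25968471 351.46304373 101.01667921] [587.40736468 367.48725716 111.57156526] [579.38206075 361.09576247 199.9260807 ]
[-0.009, -0.005, 0.583, 0.001, -0.001, -0.0] rows>=1.9
```

arm_command(commands=[[-0.005,-0.003,0.58,0,0,0],[-0.005,-0.003,0.58,0,0,0],[-0.005,-0.003,0.58,0,0,0]])

```text
time: 3.95
position: [573.6, 359.6, 80.2]
tool_rot: [[0.101, 0.995, -0.007], [0.995, -0.101, -0.002], [-0.003, -0.007, -1.0]]
ft_force: [-0.4, -0.1, 0.1]
gripper_width: 85.4
gripper_force: 0.0
```

arm_command(commands=[[0,0,0,0,0,0],[0,0,0,0,0,0],[0,0,0,0,0,0],[0,0,0,0,0,0],[0,0,0,0,0,0]], hand=1, squeeze=20)

```text
time: 4.58
position: [578.6, 362.3, 85.6]
tool_rot: [[0.098, 0.995, 0.004], [0.995, -0.098, 0.002], [0.002, 0.004, -1.0]]
ft_force: [2.2, -0.8, 5.3]
gripper_width: 16.2
gripper_force: 19.6
```

arm_command(commands=[[0,0,0,0,0,0],[0,0,0,0,0,0],[0,0,0,0,0,0],[0,0,0,0,0,0],[0,0,0,0,0,0]])

```text
time: 5.2
position: [578.6, 362.4, 85.6]
tool_rot: [[0.098, 0.995, 0.004], [0.995, -0.098, 0.002], [0.002, 0.004, -1.0]]
ft_force: [2.7, -1.2, 5.3]
gripper_width: 16.2
gripper_force: 19.6
```

arm_command(commands=[[0.012,0,-0.041,0,0,0],[0.02,0,-0.084,0,0,0],[0.022,0,-0.127,0,0,0],[0.019,0,-0.17,0,0,0],[0.011,0,-0.213,0,0,0]])

```text
time: 5.82
position: [578.5, 364.0, 126.5]
tool_rot: [[0.098, 0.995, 0.003], [0.995, -0.098, 0.001], [0.001, 0.003, -1.0]]
ft_force: [7.6, -0.6, -3.3]
gripper_width: 16.4
gripper_force: 19.6
```

arm_command(commands=[[-0.011,0,-0.035,0,0,0],[-0.025,0,-0.068,0,0,0],[-0.042,0,-0.099,0,0,0],[-0.062,0,-0.129,0,0,0],[-0.075,0,-0.144,0,0,0]])

```text
time: 6.45
position: [577.1, 349.6, 155.8]
tool_rot: [[0.098, 0.995, 0.004], [0.995, -0.098, 0.002], [0.003, 0.003, -1.0]]
ft_force: [5.4, 2.8, -1.1]
gripper_width: 16.0
gripper_force: 19.6
```

arm_command(commands=[[-0.01,0,-0.012,0,0,0],[-0.02,0,-0.024,0,0,0],[-0.02,0,-0.024,0,0,0]])

```text
time: 6.82
position: [576.7, 345.3, 160.6]
tool_rot: [[0.098, 0.995, 0.003], [0.995, -0.098, 0.002], [0.002, 0.003, -1.0]]
ft_force: [4.3, 0.9, 0.5]
gripper_width: 16.0
gripper_force: 19.7
```

```bash
python3 - <<'E'
from h import *
d=snap('wrist','w3'); P=cloud(d); hsv=cv2.cvtColor(d['color'],cv2.COLOR_RGB2HSV); H,S,V=[hsv[...,i].astype(int) for i in range(3)]
r=((H<8)|(H>172))&(S>120)&(d['range_z']>0)&(P[...,2]>90); q=P[r]; print(r.sum(),np.median(q,0),q.min(0),q.max(0),d['state']['position'],d['state']['ft_force'])
E
```

```text
1460 [577.9573908  350.94942006 176.37199463] [568.75840504 338.95338819 162.20798412] [585.95198208 356.78789145 180.33560771] [576.72081738 345.30719106 160.59433529] [4.26304572 0.88415173 0.45772701]
```

arm_command(commands=[[-0.01,0,-0.012,0,0,0],[-0.02,0,-0.024,0,0,0],[-0.025,0,-0.03,0,0,0],[-0.025,0,-0.03,0,0,0]])

```text
time: 7.38
position: [576.1, 341.5, 164.6]
tool_rot: [[0.098, 0.995, 0.003], [0.995, -0.098, 0.004], [0.004, 0.003, -1.0]]
ft_force: [10.1, 7.0, -11.2]
gripper_width: 16.1
gripper_force: 20.0
```

```bash
python3 - <<'E'
from h import *
d=snap('wrist','w4'); P=cloud(d); hsv=cv2.cvtColor(d['color'],cv2.COLOR_RGB2HSV); H,S,V=[hsv[...,i].astype(int) for i in range(3)]
r=((H<8)|(H>172))&(S>120)&(d['range_z']>0)&(P[...,2]>90); q=P[r]; print(r.sum(),np.median(q,0),q.min(0),q.max(0),d['state']['position'],d['state']['ft_force'])
E
```

```text
1427 [577.67893733 348.76625566 179.00044332] [568.52595176 336.72206022 166.83424497] [585.57326902 354.79494637 183.15159519] [576.09919923 341.45751282 164.55033372] [ 10.10584879   7.02370803 -11.1831185 ]
```

```bash
python3 - <<'E'
from h import *
K2=np.array(observe()['tool_rot']); p=[576.3,342,164]; L=lean(4.6,34)
g=np.array([523.3,258,63.]); a=L[:,2]
plan([((577,347,290),K2),((480,320,310),lean(44,17)),(g-a*150,L),(g-a*50,L),(g,L)],p,K2)
print(g-a*150)
E
```

```text
[0.028, 0.003, -0.63, 0.0, 0.0, 0.0] rows>=2.0 
[-0.182, -0.469, -0.102, -0.066, 0.178, 0.445] rows>=4.1 
[-0.547, 0.107, 0.474, -0.189, 0.181, 0.397] rows>=4.0 
[0.0, -0.001, 0.5, 0.0, 0.0, -0.0] rows>=1.6 
[0.0, 0.0, 0.25, 0.0, 0.0, -0.0] rows>=0.8 
[439.69124873 251.2729996  187.35563588]
```

arm_command(commands=[[0,0,0,0,0,0],[0,0,0,0,0,0],[0,0,0,0,0,0],[0,0,0,0,0,0],[0,0,0,0,0,0]], hand=0)

```text
time: 8.05
position: [574.9, 340.2, 166.3]
tool_rot: [[0.098, 0.995, 0.001], [0.995, -0.098, 0.001], [0.001, 0.001, -1.0]]
ft_force: [0.1, 0.3, 0.7]
gripper_width: 85.5
gripper_force: 0.0
```

arm_command(commands=[[0.04,0,-0.31,0,0,0],[0.04,0,-0.62,0,0,0],[0.04,0,-0.62,0,0,0]])

```text
time: 8.43
position: [578.5, 349.4, 298.3]
tool_rot: [[0.098, 0.995, 0.013], [0.995, -0.098, 0.005], [0.007, 0.012, -1.0]]
ft_force: [0.8, -0.1, -1.0]
gripper_width: 85.4
gripper_force: 0.0
```

arm_command(commands=[[-0.182,-0.469,-0.102,-0.066,0.178,0.445],[-0.182,-0.469,-0.102,-0.066,0.178,0.445],[-0.182,-0.469,-0.102,-0.066,0.178,0.445],[-0.182,-0.469,-0.102,-0.066,0.178,0.445],[-0.182,-0.469,-0.102,-0.066,0.178,0.445]])

```text
time: 9.05
position: [477.6, 320.6, 309.8]
tool_rot: [[0.688, 0.696, 0.207], [0.666, -0.718, 0.2], [0.288, 0.001, -0.958]]
ft_force: [0.9, -0.4, 0.2]
gripper_width: 85.1
gripper_force: 0.0
```

arm_command(commands=[[-0.547,0.107,0.474,-0.189,0.181,0.397],[-0.547,0.107,0.474,-0.189,0.181,0.397],[-0.547,0.107,0.474,-0.189,0.181,0.397],[-0.547,0.107,0.474,-0.189,0.181,0.397],[-0.547,0.107,0.474,-0.189,0.181,0.397]])

```text
time: 9.68
position: [437.5, 251.8, 187.2]
tool_rot: [[0.828, 0.081, 0.554], [0.07, -0.997, 0.041], [0.556, 0.005, -0.831]]
ft_force: [-0.3, -0.9, -0.3]
gripper_width: 85.3
gripper_force: 0.0
```

```bash
python3 - <<'E'
from h import *
a=observe(); d=snap('wrist','w5'); s=d['state']; print(s['position'],s['tool_rot'].round(3).tolist())
P=cloud(d); hsv=cv2.cvtColor(d['color'],cv2.COLOR_RGB2HSV); H,S,V=[hsv[...,i].astype(int) for i in range(3)]
r=((H<8)|(H>172))&(S>120)&(d['range_z']>0)&(P[...,2]>90)&(P[...,0]<650); q=P[r]; print('knob',r.sum(),np.median(q,0) if r.any() else 0)
b=snap('scene','s2'); P2=cloud(b); hsv=cv2.cvtColor(b['color'],cv2.COLOR_RGB2HSV); H2,S2=hsv[...,0],hsv[...,1]
r=((H2<8)|(H2>172))&(S2>110)&(abs(P2[...,0]-578)<25)&(abs(P2[...,1]-350)<25)&(P2[...,2]>90); print('knob scene',r.sum(),P2[r].mean(0),P2[r].max(0))
m=((H>80)&(H<97)&(S>110)&(V>30)&(P[...,2]>50)&(P[...,2]<80)&(P[...,0]>480)&(P[...,0]<620)).astype(np.uint8)
ys,xs=np.nonzero(m); print(xs.min(),xs.max(),ys.min(),ys.max())
K=d['camera_matrix'];He=d['hand_eye'];Rw=s['tool_rot'];o=Rw@He[:3,3]+s['position']
def ray(u,v,h):
    r=Rw@He[:3,:3]@np.array([(u-K[0,2])/K[0,0],-(v-K[1,2])/K[1,1],-1]); return o+r*(h-o[2])/r[2]
vm=ys.max(); bright=b
top=[]
for u in range(xs.min()+6,xs.max()-5):
    c=d['color'][:,u,1].astype(int); v=[k for k in ys[xs==u] if c[k]>115]; 
    if v: top.append(ray(u,max(v)+.5,68)[:2])
def fit(n,e):
    v=cv2.fitLine(np.array(e,np.float32),cv2.DIST_HUBER,0,.01,.01).ravel(); print(n,np.degrees(np.arctan2(v[1],v[0])).round(1),v[2:].round(1))
fit('front',top)
for n,f,o2 in(('L',min,-.5),('R',max,.5)):
    fit(n,[ray(f(xs[ys==v])+o2,v,68)[:2] for v in range(vm-22,vm-6)])
L=lean(4.6,34);g=np.array([523.3,258,63.]); plan([(g-L[:,2]*50,L),(g,L)])
E
```

```text
[437.51496468 251.78308054 187.21688628] [[0.828, 0.081, 0.554], [0.07, -0.997, 0.041], [0.556, 0.005, -0.831]]
knob 812 [572.89505063 343.02045206 177.32981292]
knob scene 32 [578.83941131 344.08065037 177.03306431] [585.35082591 352.00797139 183.68794905]
245 316 158 204
front -86.9 [507.4 253. ]
L 6.3 [513.9 287.2]
R 2.9 [519.9 227.5]
[0.012, 0.004, 0.506, 0.002, 0.003, 0.004] rows>=1.6 
[-0.0, 0.0, 0.25, -0.0, 0.0, -0.0] rows>=0.8
```

View pics/w5.png

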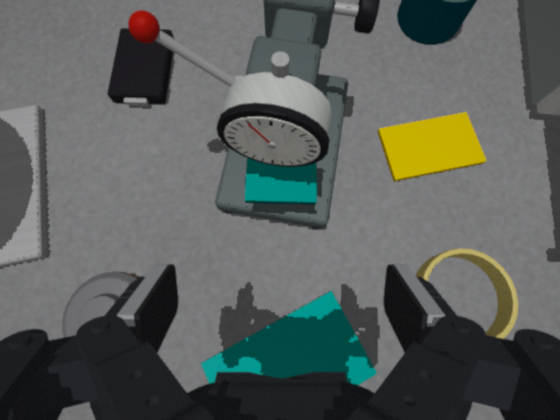

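The lever is up: the knob is at px (144,26), and the scene view agrees at z≈174. The plaque front is at px (246–316, 203), free under the dial. I approach along the tool axis.

arm_command(commands=[[0.015,0.004,0.25,0.002,0.003,0.004],[0.015,0.004,0.507,0.002,0.003,0.004],[0.015,0.004,0.507,0.002,0.003,0.004]])

```text
time: 10.15
position: [495.3, 253.6, 99.2]
tool_rot: [[0.832, 0.077, 0.549], [0.066, -0.997, 0.041], [0.551, 0.002, -0.835]]
ft_force: [-0.6, -0.4, 0.7]
gripper_width: 85.4
gripper_force: 0.0
```

arm_command(commands=[[0,0,0.08,0,0,0],[0,0,0.16,0,0,0],[0,0,0.25,0,0,0],[0,0,0.25,0,0,0]])

```text
time: 10.65
position: [525.5, 257.7, 65.2]
tool_rot: [[0.825, 0.078, 0.559], [0.063, -0.997, 0.045], [0.561, -0.002, -0.828]]
ft_force: [-0.4, -0.5, 1.4]
gripper_width: 85.3
gripper_force: 0.0
```

```bash
python3 - <<'E'
from h import *
d=snap('wrist','w6'); s=d['state']; print(s['position'],s['ft_force'])
snap('scene','s3'); 
L=lean(4.6,34); plan([((524,257.8,63),L)])
E
```

```text
[525.54758334 257.69533078  65.17688058] [-0.39799348 -0.52469513  1.35689236]
[-0.013, 0.0, 0.008, -0.001, -0.002, -0.003] rows>=0.0
```

View pics/w6.png

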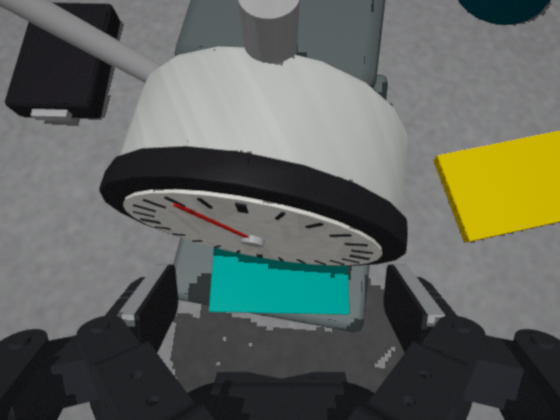

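The fingers straddle the plaque evenly (pads at columns 175 and 387, plaque 210–350). I close.

arm_command(commands=[[-0.01,0,0.006,0,0,0],[-0.01,0,0.006,0,0,0],[-0.01,0,0.006,0,0,0],[-0.01,0,0.006,0,0,0],[-0.01,0,0.006,0,0,0]], hand=1, squeeze=35)

```text
time: 11.38
position: [523.6, 257.9, 62.2]
tool_rot: [[0.826, 0.077, 0.559], [0.062, -0.997, 0.046], [0.561, -0.003, -0.828]]
ft_force: [-5.5, 0.5, 6.1]
gripper_width: 57.8
gripper_force: 36.8
```

```bash
python3 - <<'E'
from h import *
d=snap('wrist','w7'); s=d['state']; print(s['position'],s['ft_force'],s['gripper_width'],s['gripper_force'])
cv2.imwrite('pics/w7c.png',cv2.resize(d['color'][200:400,120:440,::-1],(800,500)))
E
```

```text
[523.641248   257.87640703  62.18061451] [-5.53612073  0.51159094  6.08636754] 57.83440751245813 36.82352564181201
```

View pics/w7c.png

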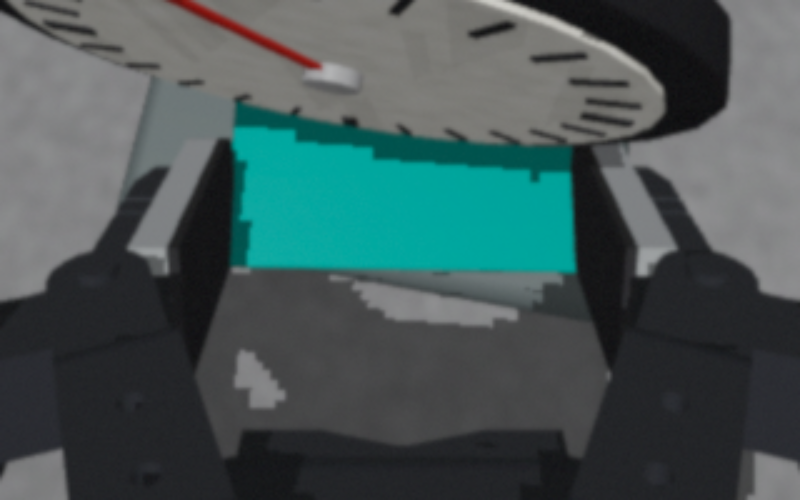

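arm_command(commands=[[0.006,0,-0.008,0,0,0],[0.012,0,-0.018,0,0,0],[0.012,0,-0.018,0,0,0]])

```text
time: 11.8
position: [523.9, 257.7, 66.5]
tool_rot: [[0.826, 0.077, 0.559], [0.061, -0.997, 0.046], [0.561, -0.004, -0.828]]
ft_force: [-0.0, 0.6, 0.1]
gripper_width: 58.2
gripper_force: 37.4
```

```bash
python3 - <<'E'
from h import *
d=snap('wrist','w8'); s=d['state']; print(s['position'],s['ft_force'],s['gripper_width'],s['gripper_force'])
P=cloud(d); hsv=cv2.cvtColor(d['color'],cv2.COLOR_RGB2HSV); H,S,V=[hsv[...,i].astype(int) for i in range(3)]
m=(H>80)&(H<97)&(S>110)&(P[...,0]>495)&(P[...,0]<620)&(P[...,2]>50)&(P[...,2]<90)&(V>110)
q=P[m]; A=np.c_[q[:,:2]-q[:,:2].mean(0),np.ones(len(q))]; print(len(q),q.mean(0),np.linalg.lstsq(A,q[:,2],rcond=None)[0])
E
```

```text
[523.91330884 257.72387576  66.50485928] [-0.04528273  0.61700746  0.0917422 ] 58.228915940017814 37.38631010055542
5756 [517.25666337 257.85447309  70.18619212] [-1.80260046e-02 -6.07674387e-04  7.01861921e+01]
```

arm_command(commands=[[-0.06,0,-0.044,0,0,0],[-0.14,0,-0.1,0,0,0],[-0.25,0,-0.175,0,0,0],[-0.37,0,-0.255,0,0,0],[-0.5,0,-0.345,0,0,0]])

```text
time: 12.48
position: [400.8, 248.0, 67.1]
tool_rot: [[0.826, 0.077, 0.558], [0.062, -0.997, 0.046], [0.56, -0.003, -0.828]]
ft_force: [0.3, -0.0, -0.9]
gripper_width: 57.7
gripper_force: 37.6
```

```bash
python3 - <<'E'
from h import *
d=snap('wrist','w9'); s=d['state']; print(s['position'],s['ft_force'],s['gripper_width'],s['gripper_force'],s['tool_rot'].round(3).tolist())
P=cloud(d); hsv=cv2.cvtColor(d['color'],cv2.COLOR_RGB2HSV); H,S,V=[hsv[...,i].astype(int) for i in range(3)]
q0=(P-s['position'])@s['tool_rot']
m=(H>80)&(H<97)&(S>110)&(P[...,0]>350)&(P[...,0]<620)&(P[...,2]>50)&(P[...,2]<90)&(V>60)
q=P[m]; A=np.c_[q[:,:2]-q[:,:2].mean(0),np.ones(len(q))]; print(len(q),q.mean(0),np.linalg.lstsq(A,q[:,2],rcond=None)[0])
r=cv2.minAreaRect(q[:,:2].astype(np.float32)); print(r); print('in tool',q0[m].min(0),q0[m].max(0),q0[m].mean(0))
E
```

```text
[400.81519169 247.96786096  67.05520943] [ 0.25975067 -0.01520508 -0.88110138] 57.6772887413461 37.578545808792114 [[0.826, 0.077, 0.558], [0.062, -0.997, 0.046], [0.56, -0.003, -0.828]]
26183 [429.94034254 249.21547333  70.01977899] [-2.02190229e-02 -2.90934498e-03  7.00197790e+01]
((435.2984619140625, 244.02963256835938), (100.44151306152344, 71.46928405761719), 3.7797608375549316)
in tool [-15.75576103 -29.40866053 -14.16212071] [70.65652289 41.88046967 47.20919336] [25.79696171  0.97487874 13.86311651]
```

```bash
python3 - <<'E'
from h import *
d=pickle.load(open('w9.pkl','rb')); P=cloud(d)
m=(abs(P[...,2])<7)&(P[...,0]>480)&(P[...,0]<700)&(P[...,1]>100)&(P[...,1]<420)&(d['range_z']>0); q=P[m]; A=np.c_[q[:,:2]-q[:,:2].mean(0),np.ones(len(q))]; print('bench slope',len(q),np.linalg.lstsq(A,q[:,2],rcond=None)[0])
L0=np.array(observe()['tool_rot']); L=lean(-1.5,35)
plan([((400,240,230),L0),((430,120,235),lean(1,35)),((490,-20,235),L),((552.5,-86.6,200),L),((552.5,-86.6,140),L)])
E
```

```text
bench slope 43600 [ 0.01140837 -0.00335288 -0.44056216]
[0.471, 0.034, -0.676, 0.0, 0.0, 0.0] rows>=2.6 
[0.101, 0.61, 0.036, -0.022, 0.013, 0.031] rows>=2.0 
[0.236, 0.705, 0.164, -0.016, 0.0, 0.022] rows>=2.4 
[0.162, 0.325, 0.328, -0.0, 0.0, 0.0] rows>=1.6 
[-0.172, -0.0, 0.246, -0.0, 0.0, 0.0] rows>=1.0
```

arm_command(commands=[[0.157,0.01,-0.225,0,0,0],[0.314,0.02,-0.45,0,0,0],[0.471,0.034,-0.676,0,0,0],[0.471,0.034,-0.676,0,0,0]])

```text
time: 13.02
position: [407.6, 242.3, 238.2]
tool_rot: [[0.82, 0.077, 0.567], [0.059, -0.997, 0.049], [0.569, -0.007, -0.822]]
ft_force: [0.1, 0.2, -0.6]
gripper_width: 57.9
gripper_force: 37.9
```

arm_command(commands=[[0.03,0.2,0.01,-0.007,0.004,0.01],[0.07,0.4,0.02,-0.015,0.008,0.02],[0.101,0.61,0.036,-0.022,0.013,0.031]])

```text
time: 13.4
position: [434.4, 120.4, 235.3]
tool_rot: [[0.818, 0.017, 0.576], [0.013, -1.0, 0.012], [0.576, -0.002, -0.818]]
ft_force: [0.5, -0.2, -0.1]
gripper_width: 57.9
gripper_force: 37.9
```

arm_command(commands=[[0.08,0.235,0.055,-0.005,0,0.007],[0.16,0.47,0.11,-0.01,0,0.014],[0.236,0.705,0.164,-0.016,0,0.022]])

```text
time: 13.78
position: [494.5, -20.3, 235.3]
tool_rot: [[0.817, -0.028, 0.575], [-0.024, -1.0, -0.014], [0.576, -0.003, -0.818]]
ft_force: [1.0, 0.5, -0.3]
gripper_width: 57.7
gripper_force: 37.9
```

arm_command(commands=[[0.08,0.16,0.16,0,0,0],[0.162,0.325,0.328,0,0,0],[0.162,0.325,0.328,0,0,0],[0.162,0.325,0.328,0,0,0]])

```text
time: 14.28
position: [556.6, -84.5, 200.1]
tool_rot: [[0.818, -0.026, 0.574], [-0.024, -1.0, -0.012], [0.574, -0.004, -0.819]]
ft_force: [0.4, -0.4, 0.1]
gripper_width: 57.7
gripper_force: 38.0
```

```bash
cat > m.py <<'E'
from h import *
import sys
d=snap('wrist',sys.argv[1]); s=d['state']; print(s['position'].round(1),s['ft_force'].round(1),s['gripper_width'].round(1),s['tool_rot'].round(3).tolist())
P=cloud(d); hsv=cv2.cvtColor(d['color'],cv2.COLOR_RGB2HSV); H,S,V=[hsv[...,i].astype(int) for i in range(3)]
def f(n,m):
    m=cv2.erode(m.astype(np.uint8),np.ones((3,3)))>0; 
    k,L,st,c=cv2.connectedComponentsWithStats(m.astype(np.uint8)); 
    if k<2: print(n,'none'); return
    i=1+st[1:,4].argmax(); q=P[L==i]; q=q[abs(q[:,2]-np.median(q[:,2]))<6]
    A=np.c_[q[:,:2]-q[:,:2].mean(0),np.ones(len(q))]; r=cv2.minAreaRect(q[:,:2].astype(np.float32))
    print(n,len(q),'slope',np.linalg.lstsq(A,q[:,2],rcond=None)[0].round(4),'rect',np.round(r[0],1),np.round(r[1],1),round(r[2],1),'min',q.min(0).round(1),'max',q.max(0).round(1))
f('plaque',(H>80)&(H<97)&(S>110)&(V>40)&(P[...,2]>100)&(P[...,2]<260))
f('sheet',(H>15)&(H<38)&(S>15)&(S<110)&(V>120)&(abs(P[...,2]-109)<8)&(P[...,0]<660)&(P[...,1]<0))
E
python3 m.py w10; python3 - <<'E'
from h import *
d=snap('scene','s4')
E
```

```text
Traceback (most recent call last):
  File "m.py", line 3, in <module>
    d=snap('wrist',sys.argv[1]); s=d['state']; print(s['position'].round(1),s['ft_force'].round(1),s['gripper_width'].round(1),s['tool_rot'].round(3).tolist())
                                                                                                   ^^^^^^^^^^^^^^^^^^^^^^^^
AttributeError: 'float' object has no attribute 'round'
```

View pics/w10.png

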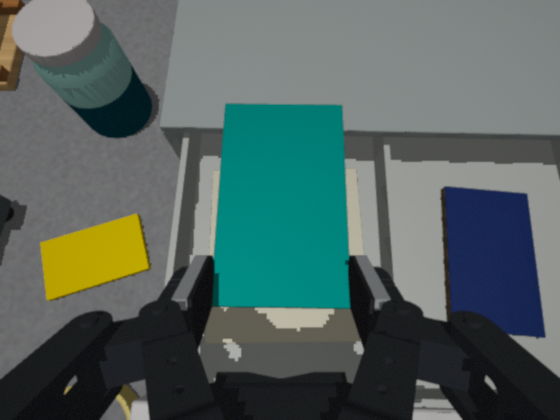

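The plaque is held square, at px (218–350, 105–305), above the cream sheet and between the divider and the left wall.

```bash
sed -i "s/s\['gripper_width'\].round(1)/s['gripper_width']/" m.py; python3 m.py w11; python3 - <<'E'
from h import *
plan([((552.5,-86.6,135),lean(-1.5,35))])
d=pickle.load(open('s4.pkl','rb')); P=cloud(d); hsv=cv2.cvtColor(d['color'],cv2.COLOR_RGB2HSV)
E
```

```text
[557.3 -84.3 202.2] [ 0.1 -0.3 -0.9] 57.92463523051086 [[0.816, -0.025, 0.577], [-0.021, -1.0, -0.013], [0.577, -0.002, -0.817]]
plaque 24323 slope [ 1.000000e-04 -1.300000e-03  2.057209e+02] rect [591.2 -86.1] [59.  99.1] 87.6 min [ 540.6 -116.9  203.2] max [641.2 -55.4 208.1]
sheet 1112 slope [ 7.500000e-03 -1.000000e-04  1.095315e+02] rect [536.9 -92.9] [51.7 12.9] 88.0 min [ 530.8 -118.9  107.2] max [544.1 -67.2 111.7]
[-0.216, 0.013, 0.262, -0.001, -0.003, 0.0] rows>=1.1
```

arm_command(commands=[[-0.08,0.003,0.1,0,0,0],[-0.16,0.006,0.2,0,0,0],[-0.231,0.008,0.29,0,0,0],[-0.231,0.008,0.29,0,0,0],[-0.231,0.008,0.29,0,0,0]])

```text
time: 15.05
position: [554.4, -86.6, 129.8]
tool_rot: [[0.815, -0.025, 0.579], [-0.021, -1.0, -0.014], [0.579, -0.001, -0.815]]
ft_force: [0.3, 0.7, -1.0]
gripper_width: 57.8
gripper_force: 38.0
```

```bash
python3 m.py w12; python3 - <<'E'
from h import *
d=snap('scene','s5'); cv2.imwrite('pics/s5c.png',cv2.resize(d['color'][180:320,140:350,::-1],(780,520)))
E
```

```text
[554.4 -86.6 129.8] [ 0.3  0.7 -1. ] 57.83397055268922 [[0.815, -0.025, 0.579], [-0.021, -1.0, -0.014], [0.579, -0.001, -0.815]]
plaque 24488 slope [ 2.200000e-03 -2.300000e-03  1.334598e+02] rect [588.3 -88.4] [58.5 99.3] 87.8 min [ 537.6 -119.2  131.1] max [638.4 -57.8 136. ]
sheet 5026 slope [6.000000e-04 4.100000e-03 1.095595e+02] rect [ 598.4 -133.4] [20.5 92.8] 89.2 min [ 551.8 -144.   107.6] max [ 644.6 -122.7  111.6]
```

View pics/s5c.png

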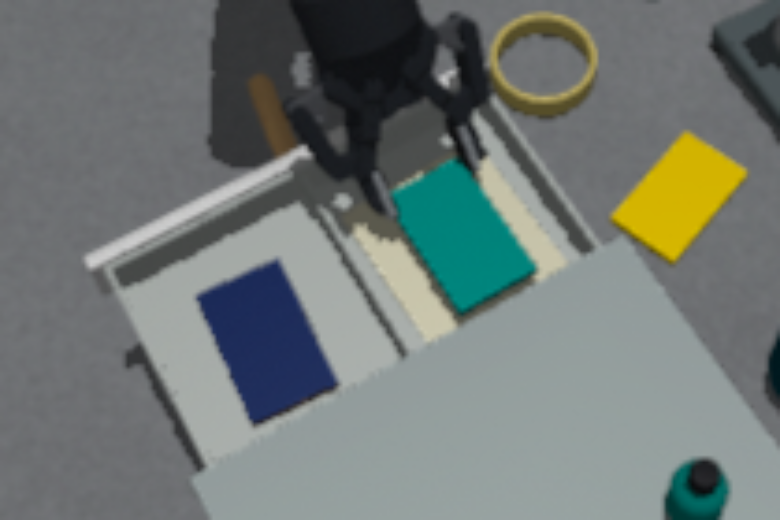

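arm_command(commands=[[-0.013,0,0.018,0,0,0],[-0.026,0,0.036,0,0,0],[-0.033,0,0.047,0,0,0],[-0.038,0,0.053,0,0,0],[-0.038,0,0.053,0,0,0]])

```text
time: 15.78
position: [553.5, -86.6, 114.9]
tool_rot: [[0.817, -0.026, 0.577], [-0.022, -1.0, -0.013], [0.577, -0.003, -0.817]]
ft_force: [0.2, 1.0, 0.5]
gripper_width: 57.9
gripper_force: 38.0
```

arm_command(commands=[[-0.001,0,0.001,0,0,0],[-0.002,0,0.003,0,0,0],[-0.003,0,0.004,0,0,0],[-0.003,0,0.004,0,0,0]])

```text
time: 16.27
position: [553.6, -86.6, 114.1]
tool_rot: [[0.816, -0.026, 0.577], [-0.022, -1.0, -0.013], [0.577, -0.002, -0.817]]
ft_force: [0.2, 0.0, -0.5]
gripper_width: 57.6
gripper_force: 38.0
```

arm_command(commands=[[-0.002,0,0.002,0,0,0],[-0.003,0,0.004,0,0,0],[-0.003,0,0.004,0,0,0]])

```text
time: 16.65
position: [554.2, -86.7, 113.9]
tool_rot: [[0.815, -0.026, 0.578], [-0.022, -1.0, -0.013], [0.578, -0.002, -0.816]]
ft_force: [0.6, 2.5, 4.2]
gripper_width: 58.3
gripper_force: 38.6
```

```bash
python3 m.py w13
```

```text
[554.2 -86.7 113.9] [0.6 2.5 4.2] 58.299771163534324 [[0.815, -0.026, 0.578], [-0.022, -1.0, -0.013], [0.578, -0.002, -0.816]]
plaque 24378 slope [1.300000e-03 2.000000e-04 1.176018e+02] rect [588.1 -88.5] [58.9 98.9] 87.6 min [ 537.5 -119.2  115.3] max [638.2 -57.8 119.8]
sheet 7465 slope [4.000000e-04 4.000000e-03 1.095796e+02] rect [ 593.2 -118.6] [105.1  51.6] 0.7 min [ 540.9 -144.   107.4] max [645.6 -92.2 112.1]
```

arm_command(commands=[[0,0,0,0,0,0],[0,0,0,0,0,0],[0,0,0,0,0,0],[0,0,0,0,0,0]], hand=0.15)

```text
time: 17.2
position: [553.4, -86.6, 112.9]
tool_rot: [[0.816, -0.026, 0.577], [-0.022, -1.0, -0.013], [0.577, -0.002, -0.817]]
ft_force: [0.7, 0.2, 0.4]
gripper_width: 72.7
gripper_force: 0.0
```

```bash
python3 m.py w14
```

```text
[553.4 -86.6 112.9] [0.7 0.2 0.4] 72.70821535185407 [[0.816, -0.026, 0.577], [-0.022, -1.0, -0.013], [0.577, -0.002, -0.817]]
plaque 24660 slope [8.000000e-04 4.000000e-04 1.175843e+02] rect [587.4 -88.6] [58.5 98.9] 87.5 min [ 537.1 -119.4  115.2] max [637.6 -57.4 120.2]
sheet 19097 slope [4.00000e-04 5.00000e-04 1.09587e+02] rect [584.3 -88.9] [109.3 123.3] 89.3 min [ 522.5 -144.   106.9] max [646.4 -34.2 112.2]
```

```bash
python3 - <<'E'
from h import *
s=observe(); R=np.array(s['tool_rot']);p=np.array(s['position']); L=lean(-2.85,35)
plan([(p-R[:,2]*60,R),((450,-100,230),R),((420,-149,180),L),((430,-149.3,124),L),((450,-150.3,124),L)],p,R)
print(L.T@np.array([.9988,-.0497,0]))
d=pickle.load(open('s1.pkl','rb'));P=cloud(d)
for y0 in(-250,-150,-60):
    m=(P[...,0]>440)&(P[...,0]<520)&(abs(P[...,1]-y0)<6)&(P[...,2]>120)&(P[...,2]<150); q=P[m]; print(y0,q[q[:,2]>137][:,0].round(0).tolist()[:30])
E
```

```text
[-0.0, -0.0, -0.3, 0.0, 0.0, 0.0] rows>=1.0 
[-0.083, 0.079, -0.475, 0.0, 0.0, 0.0] rows>=1.6 
[-0.262, 0.249, 0.12, -0.01, -0.003, 0.012] rows>=1.2 
[-0.119, -0.001, 0.258, -0.0, 0.0, -0.0] rows>=0.9 
[0.082, 0.0, 0.058, -0.0, 0.0, -0.0] rows>=0.3 
[ 8.19181341e-01 -2.31807801e-05  5.73596950e-01]
-250 [474.0, 472.0, 473.0, 474.0, 476.0, 475.0, 478.0, 474.0, 476.0, 478.0, 478.0, 479.0, 480.0, 478.0, 480.0, 481.0, 481.0, 482.0, 486.0, 481.0, 482.0, 482.0, 483.0, 485.0, 483.0, 482.0, 486.0, 487.0, 485.0, 486.0]
-150 [480.0, 479.0, 478.0, 481.0, 480.0, 482.0, 484.0, 480.0, 481.0, 482.0, 485.0, 485.0, 488.0, 484.0, 486.0, 489.0, 487.0, 489.0, 488.0, 492.0, 488.0, 490.0, 491.0, 492.0, 492.0, 502.0]
-60 [482.0, 485.0, 482.0, 482.0, 485.0, 485.0, 488.0, 484.0, 485.0, 488.0, 489.0, 491.0, 491.0, 488.0, 488.0, 492.0, 492.0, 492.0, 495.0, 495.0, 497.0, 492.0, 494.0, 495.0, 498.0, 497.0]
```

Face outer x ≈ 479 at y −150. I retreat and take the push position.

arm_command(commands=[[0,0,-0.1,0,0,0],[0,0,-0.3,0,0,0],[0,0,-0.3,0,0,0]])

```text
time: 17.62
position: [519.6, -86.7, 164.9]
tool_rot: [[0.814, -0.026, 0.581], [-0.021, -1.0, -0.016], [0.581, 0.001, -0.814]]
ft_force: [0.5, 0.2, -0.3]
gripper_width: 72.7
gripper_force: 0.0
```

arm_command(commands=[[-0.083,0.079,-0.475,0,0,0],[-0.083,0.079,-0.475,0,0,0],[-0.083,0.079,-0.475,0,0,0]], hand=1, squeeze=20)

```text
time: 18.0
position: [450.5, -101.5, 231.8]
tool_rot: [[0.814, -0.028, 0.58], [-0.022, -1.0, -0.017], [0.58, 0.001, -0.815]]
ft_force: [-0.7, -0.2, -0.1]
gripper_width: 17.9
gripper_force: 0.0
```

arm_command(commands=[[-0.262,0.249,0.12,-0.01,-0.003,0.012],[-0.262,0.249,0.12,-0.01,-0.003,0.012],[-0.262,0.249,0.12,-0.01,-0.003,0.012]])

```text
time: 18.38
position: [419.4, -148.8, 178.0]
tool_rot: [[0.82, -0.052, 0.571], [-0.045, -0.999, -0.027], [0.571, -0.004, -0.821]]
ft_force: [0.2, 0.2, 0.7]
gripper_width: -0.1
gripper_force: 0.0
```

arm_command(commands=[[-0.119,-0.001,0.258,0,0,0],[-0.119,-0.001,0.258,0,0,0],[-0.119,-0.001,0.258,0,0,0],[-0.119,-0.001,0.258,0,0,0]])

```text
time: 18.88
position: [431.3, -150.3, 126.9]
tool_rot: [[0.816, -0.049, 0.575], [-0.038, -0.999, -0.031], [0.576, 0.004, -0.817]]
ft_force: [0.1, -0.2, 0.6]
gripper_width: 0.1
gripper_force: 0.0
```

```bash
python3 m.py w15; python3 - <<'E'
from h import *
L=lean(-2.85,35); plan([((440,-149.3,124),L)])
E
```

```text
[ 431.3 -150.3  126.9] [ 0.1 -0.2  0.6] 0.13778869472303934 [[0.816, -0.049, 0.575], [-0.038, -0.999, -0.031], [0.576, 0.004, -0.817]]
plaque 8645 slope [1.500000e-03 1.300000e-03 1.176722e+02] rect [569.4 -88.4] [59.9 66.1] 87.0 min [ 535.9 -119.1  114.1] max [603.6 -57.7 119.7]
sheet 10475 slope [6.000000e-04 5.000000e-04 1.096946e+02] rect [567.2 -88.7] [109.3  91.1] 89.4 min [ 521.5 -143.6  107.7] max [613.3 -33.6 111.9]
[0.027, -0.008, 0.037, 0.002, -0.002, 0.001] rows>=0.1
```

arm_command(commands=[[0.05,0,0.042,0,0,0],[0.1,0,0.084,0,0,0],[0.127,0,0.107,0,0,0],[0.127,0,0.107,0,0,0]])

```text
time: 19.42
position: [463.6, -151.2, 122.3]
tool_rot: [[0.818, -0.049, 0.574], [-0.04, -0.999, -0.029], [0.574, 0.001, -0.819]]
ft_force: [0.7, 0.1, -0.3]
gripper_width: 0.1
gripper_force: 0.0
```

arm_command(commands=[[0.016,0,0.011,0,0,0],[0.04,0,0.028,0,0,0],[0.07,0,0.049,0,0,0],[0.11,0,0.077,0,0,0],[0.15,0,0.105,0,0,0]])

```text
time: 20.05
position: [500.4, -152.8, 121.2]
tool_rot: [[0.818, -0.05, 0.573], [-0.041, -0.999, -0.029], [0.573, -0.0, -0.819]]
ft_force: [-1.6, -0.2, 0.1]
gripper_width: -0.1
gripper_force: 0.7
```

arm_command(commands=[[0.042,0,0.027,0,0,0],[0.084,0,0.055,0,0,0],[0.127,0,0.082,0,0,0],[0.169,0,0.11,0,0,0],[0.211,0,0.138,0,0,0]])

```text
time: 20.68
position: [550.6, -155.1, 122.6]
tool_rot: [[0.818, -0.05, 0.572], [-0.041, -0.999, -0.028], [0.573, -0.001, -0.82]]
ft_force: [-1.2, -0.7, -1.4]
gripper_width: -0.0
gripper_force: 0.7
```

arm_command(commands=[[0.04,0,0.028,0,0,0],[0.08,0,0.056,0,0,0],[0.12,0,0.084,0,0,0],[0.15,0,0.105,0,0,0],[0.172,0,0.12,0,0,0]])

```text
time: 21.3
position: [592.5, -157.6, 123.0]
tool_rot: [[0.818, -0.05, 0.573], [-0.041, -0.999, -0.029], [0.574, 0.0, -0.819]]
ft_force: [-1.6, 0.1, -0.1]
gripper_width: -0.1
gripper_force: 0.6
```

```bash
python3 - <<'E'
from h import *
d=snap('scene','s6'); s=d['state']; print(s['position'],s['ft_force']); P=cloud(d)
t=snap('top','t6'); P2=cloud(t)
for Q in(P,P2):
    m=(Q[...,0]>450)&(Q[...,0]<700)&(Q[...,1]<-230)&(Q[...,1]>-290)&(Q[...,2]>136)&(Q[...,2]<146); q=Q[m]; print(len(q),np.percentile(q[:,0]+.0497*(q[:,1]+150),[2,10,50,90]).round(1) if len(q) else 0)
E
```

```text
[ 592.48998067 -157.55050813  123.03560338] [-1.55138047  0.0651436  -0.13186253]
189 [589.3 591.9 598.9 605. ]
83 [585.9 587.3 596.  681.7]
```

arm_command(commands=[[0.02,0,0.014,0,0,0],[0.04,0,0.028,0,0,0],[0.06,0,0.042,0,0,0],[0.08,0,0.056,0,0,0],[0.1,0,0.07,0,0,0]])

```text
time: 22.02
position: [616.7, -158.7, 122.9]
tool_rot: [[0.818, -0.05, 0.573], [-0.041, -0.999, -0.029], [0.573, -0.0, -0.819]]
ft_force: [-1.6, 0.4, 0.5]
gripper_width: -0.1
gripper_force: 0.6
```

arm_command(commands=[[0.008,0,0.006,0,0,0],[0.016,0,0.011,0,0,0],[0.024,0,0.017,0,0,0],[0.032,0,0.022,0,0,0],[0.04,0,0.028,0,0,0]])

```text
time: 22.65
position: [626.2, -159.2, 123.0]
tool_rot: [[0.818, -0.05, 0.573], [-0.041, -0.999, -0.029], [0.574, -0.0, -0.819]]
ft_force: [0.5, 0.0, -0.4]
gripper_width: -0.2
gripper_force: 0.0
```

```bash
python3 - <<'E'
from h import *
d=snap('scene','s7'); s=d['state']; print(s['position'],s['ft_force']); P=cloud(d)
t=snap('top','t7'); P2=cloud(t)
for Q in(P,P2):
  for a,b in((-290,-220),(-90,-30)):
    m=(Q[...,0]>600)&(Q[...,0]<700)&(Q[...,1]<b)&(Q[...,1]>a)&(Q[...,2]>134); q=Q[m]; x=q[:,0]-.0497*(q[:,1]+150)
    for lo,hi in((134,147),(150,158)):
        k=(q[:,2]>lo)&(q[:,2]<hi); print(a,lo,k.sum(),np.percentile(x[k],[1,10,50,90]).round(1) if k.any() else 0)
im=[cv2.resize(v['color'][y:y+90,x:x+120,::-1],(480,360),interpolation=cv2.INTER_CUBIC) for v,x,y in((t,270,150),)]
im.append(cv2.resize(d['color'][190:310,160:320,::-1],(480,360)))
cv2.imwrite('pics/c7.png',np.hstack(im)[:, :800])
E
```

```text
[ 626.23131169 -159.24074234  122.97695779] [ 0.47273067  0.01073483 -0.39573   ]
-290 134 154 [635.  636.3 641.2 645.4]
-290 150 751 [651.6 656.8 679.1 700.4]
-90 134 111 [635.  636.4 641.1 645.8]
-90 150 441 [651.8 656.  674.1 691.6]
-290 134 109 [632.7 634.6 641.5 667.5]
-290 150 266 [648.2 653.6 677.3 699. ]
-90 134 91 [632.7 633.3 640.1 648.6]
-90 150 197 [640.6 651.1 670.3 690.8]
```

arm_command(commands=[[0.004,0,0.003,0,0,0],[0.008,0,0.006,0,0,0],[0.012,0,0.008,0,0,0],[0.016,0,0.011,0,0,0]])

```text
time: 23.25
position: [630.0, -159.3, 122.9]
tool_rot: [[0.818, -0.05, 0.573], [-0.041, -0.999, -0.028], [0.573, -0.0, -0.819]]
ft_force: [-0.2, -1.2, 0.3]
gripper_width: 0.2
gripper_force: 0.0
```

arm_command(commands=[[0.004,0,0.003,0,0,0],[0.008,0,0.006,0,0,0],[0.012,0,0.008,0,0,0],[0.012,0,0.008,0,0,0]])

```text
time: 23.75
position: [631.4, -159.3, 122.6]
tool_rot: [[0.82, -0.049, 0.571], [-0.041, -0.999, -0.028], [0.572, -0.0, -0.821]]
ft_force: [-19.3, -0.4, 12.4]
gripper_width: 0.2
gripper_force: 9.5
```

```bash
python3 - <<'E'
from h import *
d=snap('scene','s8'); s=d['state']; print(s['position'],s['ft_force']); P=cloud(d)
Q=P
for a,b in((-290,-220),(-90,-30)):
    m=(Q[...,0]>600)&(Q[...,0]<700)&(Q[...,1]<b)&(Q[...,1]>a)&(Q[...,2]>134)&(Q[...,2]<147); q=Q[m]; x=q[:,0]-.0497*(q[:,1]+150); print(np.percentile(x,[1,10,50,90]).round(1))
E
```

```text
[ 631.3946622  -159.31070084  122.62391601] [-19.27820922  -0.43752024  12.35126254]
[639.  640.5 643.5 646.4]
[639.3 640.6 643.5 646.5]
```

arm_command(commands=[[-0.02,0,-0.014,0,0,0],[-0.1,0,-0.07,0,0,0],[-0.25,0,-0.175,0,0,0],[-0.4,0,-0.28,0,0,0],[-0.4,0,-0.28,0,0,0]])

```text
time: 24.42
position: [533.4, -154.0, 122.3]
tool_rot: [[0.819, -0.051, 0.572], [-0.043, -0.999, -0.028], [0.572, -0.001, -0.82]]
ft_force: [-0.1, 0.5, 0.1]
gripper_width: -0.1
gripper_force: 0.0
```

arm_command(commands=[[0.2,0,-0.4,0,0,0],[0.2,0,-0.4,0,0,0],[0.2,0,-0.4,0,0,0],[0.2,0,-0.4,0,0,0]])

```text
time: 24.92
position: [522.2, -153.7, 210.7]
tool_rot: [[0.819, -0.05, 0.572], [-0.041, -0.999, -0.028], [0.573, -0.001, -0.82]]
ft_force: [-0.2, -0.8, 0.5]
gripper_width: -0.2
gripper_force: 0.0
```

```bash
python3 - <<'E'
from h import *
d=snap('scene','s9'); s=d['state']; print(s['time'],s['position'],s['ft_force']); Q=cloud(d)
for a,b in((-290,-220),(-90,-30)):
    m=(Q[...,0]>600)&(Q[...,0]<700)&(Q[...,1]<b)&(Q[...,1]>a)&(Q[...,2]>134)&(Q[...,2]<147); q=Q[m]; x=q[:,0]-.0497*(q[:,1]+150); print(np.percentile(x,[1,10,50,90]).round(1))
hsv=cv2.cvtColor(d['color'],cv2.COLOR_RGB2HSV); r=((hsv[...,0]<8)|(hsv[...,0]>172))&(hsv[...,1]>110)&(abs(Q[...,0]-578)<25)&(abs(Q[...,1]-350)<25)&(Q[...,2]>90); print('knob',r.sum(),Q[r].mean(0),Q[r].max(0))
E
```

```text
24.925 [ 522.22402532 -153.66193064  210.73312498] [-0.15329493 -0.80840086  0.48271785]
[638.6 640.4 643.5 645.9]
[639.7 640.4 643.8 646.2]
knob 33 [578.85362096 344.06343397 176.74310346] [587.07663951 353.68586702 182.41949183]
```

View pics/s9.png

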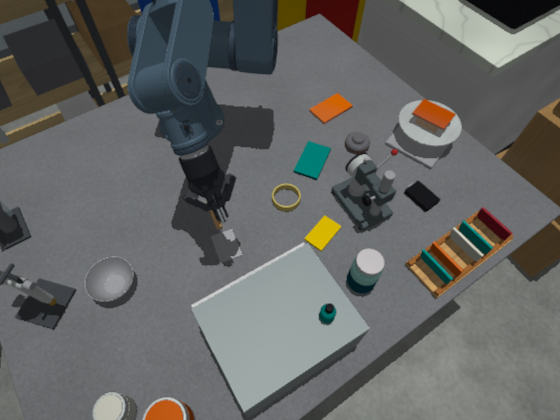

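The drawer is shut (front edge at px 195–305, 250–300), the lever is up (knob at px 394,152), the anvil is empty, and everything else is in place.

```bash
python3 -c "
from plant import *
print(job_done())"
```

```text
the job is handed in; nothing more can be done
None
```

The job is handed in: the foot is up and left up, the teal plaque lies flat, paint side up, on the interleaf sheet in the free bay, and the drawer is pushed fully home against its stop (last push about 20 N at the wrist).

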